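# Lay out a mating-hive frame for glueing

### The job

Lay out the small hive frame on the grey board for glueing: first stand the brass weight on the middle of the black sheet and let go, and only then set the four wooden bars around the sheet, leaving the mug where it is. The long top bar goes along the yellow-striped edge, the bottom bar along the opposite edge, and each side bar between the sheet and the disc of its own colour. Each bar stays standing on edge, parallel to its edge of the sheet, centred on it and about a centimetre clear of it.

Things in the scene. Friction and masses are not known exactly. Their poses are not given: they have to be found in the camera images.
- board: Grey rectangular board, 280 x 190 mm, 12 mm thick, fixed to the bench, at any angle. Tacked to its middle is a black plastic foundation sheet 150 x 92 mm, 2 mm thick (its top 14 mm above the bench). Origin: centre of the board's underside, right below the sheet's centre. x along the long edges of board and sheet, z up, y towards the sheet's long edge that has a 14 mm wide yellow stripe on top; the edges of the sheet are at x = -75 and +75 mm and y = -46 and +46 mm.
- blue_disc: Flat blue disc, 20 mm across and 2 mm thick, fixed on the board beyond one short edge of the sheet, 128 mm from the board's centre along the board's x, on either the +x or the -x side. Origin: centre of its underside.
- red_disc: Flat red disc like the blue one, on the opposite side of the sheet. Origin: centre of its underside.
- top_bar_mid (a point): Top bar, loose: the longest pine bar, 210 mm long, 20 mm wide, with a dark line along its upper face; its last 25 mm at each end are stepped, 4 mm lower above and below. It stands on a long side and is 26 mm tall; the origin is the centre, half-way up (13 mm above what it stands on); x runs along its length, z up.
- bottom_bar_mid (a point): Bottom bar, loose: plain pine bar, 160 mm long, 12 mm wide, no marks. It stands on a long side and is 26 mm tall; the origin is the centre, half-way up (13 mm above what it stands on); x runs along its length, z up.
- blue_side_mid (a point): Side bar, loose: short pine bar, 80 mm long, 12 mm wide, its last 12 mm at both ends painted blue. It stands on a long side and is 26 mm tall; the origin is the centre, half-way up (13 mm above what it stands on); x runs along its length, z up.
- red_side_mid (a point): Side bar, loose: short pine bar, 80 mm long, 12 mm wide, its last 12 mm at both ends painted red. It stands on a long side and is 26 mm tall; the origin is the centre, half-way up (13 mm above what it stands on); x runs along its length, z up.
- weight_mid (a point): Brass weight, loose: plain upright cylinder 40 mm across and 34 mm tall, about 0.34 kg. Origin: its centre, half-way up; z up.
- mug: White mug, a bystander to be left alone: loose, 76 mm across, 80 mm tall, handle on its +y side. Origin: centre of its underside.
Mind the look-alikes: they are no part of the job. Leave any green look-alike of the part that bears red_side_mid alone.

How it is judged:
By the outcome, as a careful person would: the job done as asked, in the order asked, and still so for the second after the job is handed in, with the robot touching nothing.
It also fails if it takes over 120 s, if anything falls off the work surface, if the arm or the gripper's body presses on something with over 40 N, if the wrist force passes 120 N, or if a joint passes its speed limit or range.

### The arm

A 6-joint arm with a two-finger parallel gripper is mounted at the origin on the work surface. World frame = base frame: x ahead of the robot, y to its left, z up, the work surface at z = 0. Lengths are in m, angles in rad, forces in N, time in s.
With the tool pointing down it reaches from about 0.275 to 0.85 m from the base axis. Payload 19 kg.
Tool frame: the origin (TCP) lies at the centre of the arm's flange, where the gripper is bolted on; the fingertips stand 173 mm ahead of it and the grasp point (between the pads) lies 155 mm ahead of it; z points along the fingers, y is the line along which they close (so a half turn about z gives the same grasp; the last joint's range is limited). The gripper opens to 85 mm and grips with 20 to 120 N. Pads are 22 mm wide; open, the fingers measure 114 mm over their backs; the gripper's body (76 mm by 85 mm) begins 54 mm behind the grasp point. The pads swing forward as they close: fully open they stand 13 mm farther back than shut.
Start: joints at [-1.406, 0.15, 1.437, -0, 1.554, -0.134], TCP at [0.169, -0.55, 0.405] pointing down, gripper open.
Joint ranges: [-2.8, 2.8], [-0.68, 2.1], [0.12, 2.68], [-1.39, 4.53], [0.16, 2.79], [-2.81, 2.81]. Speed limits (rad/s): [1.89, 1.89, 2.22, 3.01, 3.01, 3.01].

### API

Orientations are given as a unit quaternion [w, x, y, z].
In Python, from cell import bot gives the robot as it stands. The module is installed in compiled form; this text tells all that it offers.
- The arm moves only by the tool move_arm, never from a script. Its argument "deltas" is a list of rows, each a list of 3 entries, a list of its own where there are three numbers: the closure, from 0 (fully open) to 1 (shut), then the shift along the world's x, y, z in mm, then the turn about the world's z in rad. A call has 1 to 5 rows; each row shifts and turns the commanded pose from where the row before left it; what a row does not reach is not made up. A row lasts 1/12 s, in which the tool goes at most 41.7 mm and 7.16 degrees, less where a joint would pass 70% of its speed; a pose out of reach is approached as far as the arm can. A call is refused whole if a number of a shift passes 41.7 or a number of a turn 0.125, either way. A call with a gripper value outside its range is refused whole. The fingers move at their own pace and stop on an object; the grip force is fixed at half the most. Time passes only in rows, so rows that do not move let the fingers close. It gives the time, the measured TCP pose, the force, the opening and the grip force at its end, in the units of the state.
- bot.get_state(): the state, without advancing time (a new reading comes with each control period).
- bot.grab_frame(name): name is "side" or "top"; returns the picture (400x640x3 uint8, blue, green, red); there is no depth.
- bot.camera_params(name): a dict with "fx", "fy", "cx", "cy" (pixels), "rvec" (rotation vector, rad) and "tvec" (3), from world to camera coordinates, as OpenCV has them. Camera axes: x right, y down, z forward; pixel columns grow to the right and rows downward; lengths in m; the calibration is good to about 2 mm. A picture is of the moment at which its call begins. camera_params takes no time and is no camera call.
- bot.sign_off(): hands the job in; it is judged then, once.
The state is a dict: "time_s": time; "joint_pos": joint angles; "dq": joint speeds; "joint_torque": joint torques, N m; "eef_pos": TCP position; "tcp_rot": TCP orientation; "wrist_force": force on the tool from outside, world axes, zero at the start; "wrist_torque": the same for the moment, N m; "grip_width": finger opening in m; "grip_force": force on a finger pad.
Only numpy, scipy, OpenCV 4.12 (cv2) and the standard library are available. Lean on these libraries where they do the work, as an engineer would, in place of code of your own. Each camera call takes 0.05 s, during which the arm holds its last target. There are 200 camera calls.

## Working session

There is one attempt and no reset: what is moved stays moved. The work goes in short steps, Python scripts to look and compute and a tool call to move; the robot and the scene stay as the last step left them, time stands still between calls to the robot, and variables do not carry over. Pictures are saved under pics/ and viewed, at most 14 in all, crops included, and the job is handed in when it is done.

Besides the shell and the picture viewer there is one more tool, called after "Call:" as name(argument=value, ...) on one line, values as JSON. move_arm: Moves the arm, as the interface text tells. Its arguments: {"type":"object","properties":{"deltas":{"type":"array"}},"required":["deltas"]}

```bash
mkdir -p pics; python3 - <<'E'
from cell import bot
import cv2
for n in("top","side"):
    cv2.imwrite(f"pics/{n}0.png",bot.grab_frame(n)); print(n,bot.camera_params(n))
s=bot.get_state();print(s["time_s"],s["eef_pos"],s["tcp_rot"],s["grip_width"])
E
```

```text
top {'fx': 416.1781863239599, 'fy': 416.1781863239599, 'cx': 325.9906251268255, 'cy': 198.40514664607878, 'rvec': array([ 2.16103235, -2.116225  ,  0.17829149]), 'tvec': array([-0.01586463,  0.52621867,  0.89133825])}
side {'fx': 400.09584494877475, 'fy': 400.09584494877475, 'cx': 322.5598331329456, 'cy': 206.52226535597964, 'rvec': array([ 0.45420773, -2.7285176 ,  1.22890635]), 'tvec': array([0.47278409, 0.14326652, 0.9009334 ])}
0.1 [ 0.16924121 -0.54949029  0.40415303] [-5.47990217e-04  9.88861592e-01  1.48836998e-01  1.04828413e-05] 0.08525793329927372
```

View pics/top0.png

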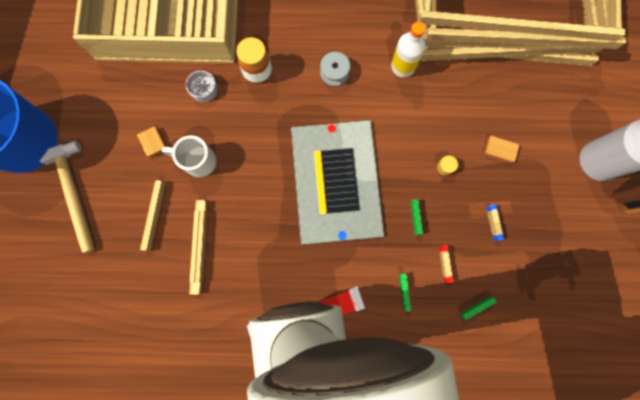

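View pics/side0.png

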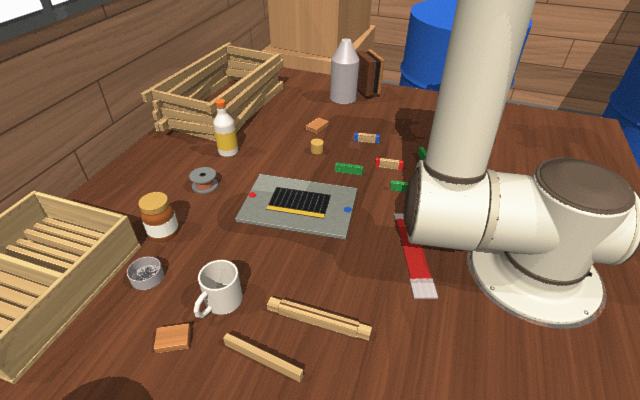

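The top view shows the board centred near (338,182), with the stripe on its left at (320,182), the red disc at (331,128) and the blue disc at (342,235). Around it are:
- weight at (448,165)
- blue bar at (495,222)
- red bar at (447,264)
- top bar at (198,247)
- bottom bar at (152,215)
- mug at (194,156)

Candidates for the red side bar are the red-ended bar (447,264) and three green look-alikes at (418,217), (405,292) and (478,308). I choose the one with red ends. The yellow-cap jar (252,60) is not the weight.

```bash
cat > h.py <<'E'
import cv2,numpy as np
from cell import bot
def cam(n):
    p=bot.camera_params(n);K=np.array([[p["fx"],0,p["cx"]],[0,p["fy"],p["cy"]],[0,0,1]])
    return K,cv2.Rodrigues(p["rvec"])[0],p["tvec"],p["rvec"]
def back(n,uv,z):
    K,R,t,_=cam(n);uv=np.atleast_2d(uv).astype(float)
    d=np.c_[uv,np.ones(len(uv))]@np.linalg.inv(K).T@R;c=-R.T@t
    return c+d*((z-c[2])/d[:,2])[:,None]
def proj(n,P):
    K,R,t,r=cam(n);return cv2.projectPoints(np.atleast_2d(P).astype(float),r,t,K,None)[0][:,0]
E
python3 - <<'E'
from h import *
im=cv2.imread("pics/top0.png")
a=cv2.resize(im[150:310,380:520],None,fx=3.5,fy=3.5,interpolation=cv2.INTER_CUBIC)
b=cv2.resize(im[170:310,130:215],None,fx=3.5,fy=3.5,interpolation=cv2.INTER_CUBIC)
b=cv2.copyMakeBorder(b,0,a.shape[0]-b.shape[0],0,0,cv2.BORDER_CONSTANT)
cv2.imwrite("pics/crop1.png",np.hstack([a,b]))
hsv=cv2.cvtColor(im,cv2.COLOR_BGR2HSV)
def m(box,lo,hi,z,name):
    x0,y0,x1,y1=box;M=cv2.inRange(hsv[y0:y1,x0:x1],lo,hi)
    n,l,s,c=cv2.connectedComponentsWithStats(M)
    for i in range(1,n):
        if s[i,4]>=8:
            uv=c[i]+[x0,y0];pts=np.argwhere(l==i)[:,::-1].astype(np.float32)+[x0,y0]
            r=cv2.minAreaRect(pts.astype(np.float32)); P=back("top",uv,z)[0]
            W=back("top",pts,z)[:,:2];cc,v=cv2.PCACompute(W,None,maxComponents=2)
            pr=(W-cc)@v.T
            print(name,uv.round(1),s[i,4],P.round(4),"ext",np.ptp(pr,axis=0).round(3),"ang",np.degrees(np.arctan2(v[0,1],v[0,0])).round(1),"mid",(cc[0]+((pr.max(0)+pr.min(0))/2)@v).round(4))
m((320,120,345,140),(0,150,80),(8,255,255),.014,"reddisc");m((330,225,355,245),(100,120,60),(130,255,255),.014,"bluedisc")
m((310,145,365,220),(22,150,80),(32,255,255),.014,"stripe");m((310,140,365,220),(0,0,0),(180,255,60),.014,"sheet")
m((285,115,390,250),(0,0,60),(180,75,255),.012,"board")
m((435,150,465,180),(20,120,60),(32,255,255),.034,"weight")
m((480,200,510,245),(100,120,60),(130,255,255),.026,"blueb")
m((435,240,460,290),(0,180,110),(6,255,255),.026,"redb")
m((140,170,168,255),(12,60,140),(30,200,255),.026,"bottom");m((184,192,212,300),(12,60,140),(30,200,255),.026,"top")
E
```

```text
reddisc [331.3 127.4] 51 [ 0.7028 -0.0139  0.014 ] ext [0.021 0.017] ang 10.9 mid [ 0.7037 -0.0141]
bluedisc [341.8 234.9] 56 [ 0.4476 -0.0427  0.014 ] ext [0.019 0.016] ang -2.6 mid [ 0.4474 -0.0421]
stripe [320.4 182.1] 431 [0.5693 0.0088 0.014 ] ext [0.148 0.017] ang 6.6 mid [0.5706 0.0088]
sheet [335.8 152.2] 118 [ 0.6419 -0.0259  0.014 ] ext [0.069 0.01 ] ang 96.9 mid [ 0.642  -0.0275]
sheet [336.6 161.2] 271 [ 0.6201 -0.0279  0.014 ] ext [0.069 0.027] ang 96.9 mid [ 0.6204 -0.0308]
sheet [337.9 170.4] 139 [ 0.5982 -0.0315  0.014 ] ext [0.069 0.012] ang 97.1 mid [ 0.5985 -0.0329]
sheet [338.6 176.7] 136 [ 0.5831 -0.0333  0.014 ] ext [0.068 0.012] ang 96.6 mid [ 0.5832 -0.0354]
sheet [341.8 195.3] 756 [ 0.5392 -0.0413  0.014 ] ext [0.086 0.085] ang 23.4 mid [ 0.5389 -0.0404]
board [337.1 182.2] 7389 [ 0.5703 -0.0301  0.012 ] ext [0.281 0.193] ang 6.5 mid [ 0.5746 -0.0286]
board [339.1 186. ] 42 [ 0.5614 -0.0349  0.012 ] ext [0.066 0.005] ang 96.7 mid [ 0.5619 -0.0368]
board [339.1 192.4] 53 [ 0.5463 -0.0351  0.012 ] ext [0.066 0.006] ang 97.0 mid [ 0.5463 -0.0371]
board [340.8 19
[... 160 characters left out ...]
id [ 0.5171 -0.041 ]
weight [447.5 164.6] 273 [ 0.6126 -0.2827  0.034 ] ext [0.047 0.038] ang 124.0 mid [ 0.6123 -0.2823]
blueb [491.2 207.3] 40 [ 0.5167 -0.3823  0.026 ] ext [0.021 0.01 ] ang 104.5 mid [ 0.5169 -0.3825]
blueb [498.6 237.1] 44 [ 0.4491 -0.3961  0.026 ] ext [0.022 0.01 ] ang 100.5 mid [ 0.4489 -0.396 ]
redb [443.3 247.8] 58 [ 0.4225 -0.2705  0.026 ] ext [0.023 0.013] ang 94.8 mid [ 0.4223 -0.2701]
redb [448.1 279.6] 58 [ 0.3525 -0.2795  0.026 ] ext [0.023 0.011] ang 92.3 mid [ 0.3527 -0.2793]
bottom [150.1 214.8] 612 [0.483  0.3927 0.026 ] ext [0.166 0.02 ] ang -7.1 mid [0.4839 0.3927]
top [196.2 247.1] 1171 [0.4125 0.2834 0.026 ] ext [0.214 0.029] ang 0.2 mid [0.4148 0.2835]
```

View pics/crop1.png

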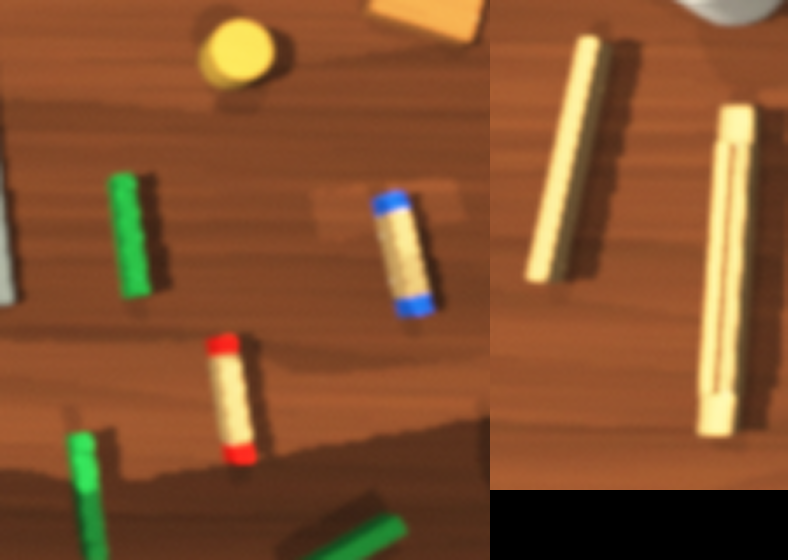

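The crop confirms the red-ended bar at top-view (447,264), apart from the green ones, and the brass cylinder, whose top face is at about (449,164). Next I fit box models to the silhouettes to get the poses.

```bash
cat >> h.py <<'E'
from scipy.optimize import minimize
def box(L,W,H,z0=0): return np.array([[x,y,z] for x in(-L/2,L/2) for y in(-W/2,W/2) for z in(z0,z0+H)])
def cyl(r,H,z0=0): return np.array([[r*np.cos(a),r*np.sin(a),z] for a in np.linspace(0,6.28,33) for z in(z0,z0+H)])
def place(P,p):
    c,s=np.cos(p[2]),np.sin(p[2]);return P@np.array([[c,s,0],[-s,c,0],[0,0,1]])+[p[0],p[1],0]
def fit(n,M,P,p0,f=8,use_yaw=True):
    ys,xs=np.nonzero(M);x0,y0=xs.min()-12,ys.min()-12;x1,y1=xs.max()+13,ys.max()+13
    m=M[y0:y1,x0:x1].astype(np.float32)/255
    def cost(q):
        p=[q[0],q[1],q[2] if use_yaw else p0[2]]
        uv=(proj(n,place(P,p))-[x0,y0]+.5)*f
        h=cv2.convexHull((uv*16).astype(np.int32))
        r=np.zeros((m.shape[0]*f,m.shape[1]*f),np.uint8);cv2.fillConvexPoly(r,h,255,shift=4)
        r=cv2.resize(r,m.shape[::-1],interpolation=cv2.INTER_AREA)/255.
        return np.abs(r-m).sum()/m.sum()
    S=np.array(p0)+np.array([[0,0,0],[.006,0,0],[0,.006,0],[0,0,.06]])
    r=minimize(cost,p0,method="Nelder-Mead",options=dict(initial_simplex=S,xatol=1e-4,fatol=1e-4))
    return r.x,r.fun
def mask(im,b,cond):
    h=cv2.cvtColor(im,cv2.COLOR_BGR2HSV);M=np.zeros(im.shape[:2],np.uint8);x0,y0,x1,y1=b
    for lo,hi in cond: M[y0:y1,x0:x1]|=cv2.inRange(h[y0:y1,x0:x1],lo,hi)
    n,l,s,c=cv2.connectedComponentsWithStats(M)
    return np.uint8(l==1+s[1:,4].argmax())*255 if n>1 else M
PINE=((12,60,140),(32,190,255));BLUE=((100,110,60),(130,255,255));RED=((0,190,110),(6,255,255))
E
python3 - <<'E'
from h import *
im=cv2.imread("pics/top0.png");v=im.copy()
J=[("board",(285,115,390,250),[((0,0,60),(180,75,255)),((0,0,0),(180,255,50)),((22,150,80),(32,255,255)),BLUE,RED],box(.28,.19,.012),(.575,-.028,.11)),
("weight",(430,148,470,184),[((18,130,60),(34,255,255))],cyl(.02,.034),(.612,-.284,0)),
("blue",(480,198,512,246),[((12,60,130),(34,190,255)),BLUE],box(.08,.012,.026),(.483,-.389,.19)),
("red",(435,240,460,290),[((12,60,130),(34,190,255)),RED],box(.08,.012,.026),(.387,-.275,.13)),
("bottom",(140,170,170,258),[((12,60,120),(32,200,255))],box(.16,.012,.026),(.484,.392,-.12)),
("top",(184,192,214,302),[((12,60,120),(32,200,255))],box(.21,.02,.026),(.413,.283,0))]
for n,b,c,P,p0 in J:
    M=mask(im,b,c)
    if n=="board": M=cv2.morphologyEx(M,cv2.MORPH_CLOSE,np.ones((9,9)))
    p,e=fit("top",M,P,p0,use_yaw=n!="weight")
    print(n,p.round(4),"deg",np.degrees(p[2]).round(1),"err",round(e,3),M.sum()//255)
    for img,cam_ in((v,"top"),):
        cv2.polylines(img,[cv2.convexHull(proj(cam_,place(P,p)).round().astype(np.int32))],True,(255,0,255),1)
    cv2.drawContours(v,cv2.findContours(M,0,1)[0],-1,(0,255,0),1)
    s=cv2.imread("pics/s1.png") if n!="board" else cv2.imread("pics/side0.png")
    cv2.polylines(s,[cv2.convexHull(proj("side",place(P,p)).round().astype(np.int32))],True,(255,0,255),1);cv2.imwrite("pics/s1.png",s)
cv2.imwrite("pics/s2.png",cv2.resize(s[110:390,220:420],None,fx=2.1,fy=2.1))
E
```

```text
board [ 0.575  -0.0283  0.1165] deg 6.7 err 0.014 9652
weight [ 0.6161 -0.2864  0.0204] deg 1.2 err 0.064 318
blue [ 0.4948 -0.3922  0.0696] deg 4.0 err 0.602 283
red [ 0.3878 -0.279   0.1289] deg 7.4 err 0.267 392
bottom [ 0.4855  0.3976 -0.1311] deg -7.5 err 0.21 639
top [0.4149 0.2871 0.0023] deg 0.1 err 0.078 1194
```

View pics/s2.png

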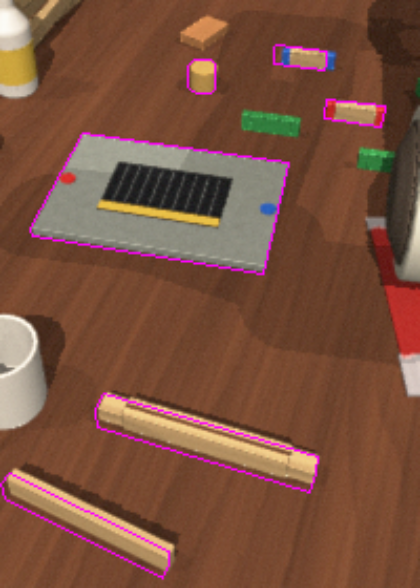

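Board and weight overlays match the side view. The bars are good to a few millimetres, except blue, whose mask was poor. I start the weight now.

Call:
move_arm(deltas=[[0,[29.8,17.6,0],0],[0,[29.8,17.6,0],0],[0,[29.8,17.6,0],0],[0,[29.8,17.6,0],0],[0,[29.8,17.6,0],0]])

```text
time_s: 0.52
eef_pos: [0.3194, -0.4604, 0.4044]
tcp_rot: [-0.0, 0.989, 0.149, -0.0]
wrist_force: [0.5, -0.7, 0.2]
grip_width: 0.0855
grip_force: 0.0
```

Call:
move_arm(deltas=[[0,[29.8,17.6,0],0],[0,[29.8,17.6,0],0],[0,[29.8,17.6,0],0],[0,[29.8,17.6,0],0],[0,[29.8,17.6,0],0]])

```text
time_s: 0.93
eef_pos: [0.4686, -0.3723, 0.4044]
tcp_rot: [-0.0, 0.989, 0.149, -0.0]
wrist_force: [0.5, -0.7, -0.4]
grip_width: 0.0853
grip_force: 0.0
```

Call:
move_arm(deltas=[[0,[29.8,17.6,0],0],[0,[29.8,17.6,0],0],[0,[29.8,17.6,0],0],[0,[29.8,17.6,0],0],[0,[29.8,17.6,0],0]])

```text
time_s: 1.35
eef_pos: [0.6176, -0.2843, 0.4043]
tcp_rot: [-0.0, 0.989, 0.149, -0.0]
wrist_force: [0.2, -0.9, 0.5]
grip_width: 0.0855
grip_force: 0.0
```

Call:
move_arm(deltas=[[0,[0,0,0],0],[0,[0,0,-30],0],[0,[0,0,-30],0],[0,[0,0,-30],0],[0,[0,0,0],0]])

```text
time_s: 1.77
eef_pos: [0.6154, -0.285, 0.308]
tcp_rot: [-0.003, 0.989, 0.149, -0.003]
wrist_force: [-0.4, 0.8, -1.2]
grip_width: 0.0851
grip_force: 0.0
```

Call:
move_arm(deltas=[[0,[0,-1,-30],0],[0,[0,0,-30],0],[0,[0,0,-30],0],[0,[0,0,0],0],[0,[0,0,0],0]])

```text
time_s: 2.18
eef_pos: [0.6163, -0.2867, 0.2252]
tcp_rot: [-0.001, 0.989, 0.149, -0.001]
wrist_force: [-0.3, -0.4, 0.9]
grip_width: 0.0851
grip_force: 0.0
```

```bash
python3 - <<'E'
from h import *
s=bot.grab_frame("side");t=bot.grab_frame("top")
cv2.imwrite("pics/side1.png",np.hstack([cv2.resize(s[20:180,220:400],None,fx=2.2,fy=2.2),cv2.resize(t[100:260,360:540],None,fx=2.2,fy=2.2)]))
print(bot.get_state()["eef_pos"])
E
```

```text
[ 0.61684536 -0.2869391   0.22763541]
```

View pics/side1.png

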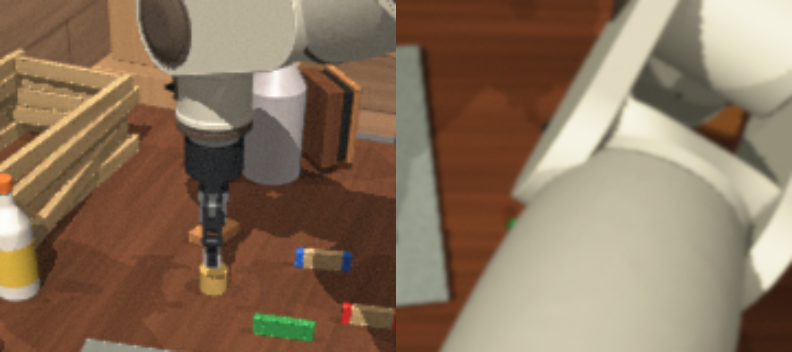

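The side view shows the gripper centred over the weight (crop 213,278). I go down and grip.

Call:
move_arm(deltas=[[0,[0,0,-25],0],[0,[0,0,-22],0],[0,[0,0,0],0],[1,[0,0,0],0],[1,[0,0,0],0]])

```text
time_s: 2.7
eef_pos: [0.6168, -0.2869, 0.1803]
tcp_rot: [0.001, 0.989, 0.149, 0.001]
wrist_force: [-0.1, 0.2, 0.2]
grip_width: 0.0638
grip_force: 0.0
```

Call:
move_arm(deltas=[[1,[0,0,0],0],[1,[0,0,0],0],[1,[0,0,0],0],[1,[0,0,0],0],[1,[0,0,0],0]])

```text
time_s: 3.12
eef_pos: [0.6166, -0.2867, 0.1799]
tcp_rot: [0.001, 0.989, 0.149, 0.001]
wrist_force: [-3.2, 2.7, 11.1]
grip_width: 0.0381
grip_force: 60.3
```

Call:
move_arm(deltas=[[1,[0,0,10],0],[1,[0,0,25],0],[1,[0,0,25],0],[1,[0,0,10],0],[1,[0,0,0],0]])

```text
time_s: 3.53
eef_pos: [0.6167, -0.2868, 0.2511]
tcp_rot: [0.001, 0.989, 0.149, 0.002]
wrist_force: [0.1, -0.2, -4.0]
grip_width: 0.0385
grip_force: 61.4
```

Call:
move_arm(deltas=[[1,[-4,26,0],0],[1,[-4,26,0],0],[1,[-4,26,0],0],[1,[-4,26,0],0],[1,[-4,26,0],0]])

```text
time_s: 3.95
eef_pos: [0.5956, -0.1553, 0.2461]
tcp_rot: [-0.001, 0.989, 0.149, -0.001]
wrist_force: [0.6, -0.8, -4.6]
grip_width: 0.0385
grip_force: 61.5
```

Call:
move_arm(deltas=[[1,[-4,26,0],0],[1,[-4,26,0],0],[1,[-4,26,0],0],[1,[-4,26,0],0],[1,[-5.5,24.5,0],0]])

```text
time_s: 4.37
eef_pos: [0.5741, -0.0266, 0.2463]
tcp_rot: [-0.0, 0.989, 0.149, -0.001]
wrist_force: [1.3, 0.2, -3.6]
grip_width: 0.0385
grip_force: 61.5
```

Call:
move_arm(deltas=[[1,[0,0,0],0],[1,[0,0,0],0],[1,[0,0,-20],0],[1,[0,0,0],0],[1,[0,0,0],0]])

```text
time_s: 4.78
eef_pos: [0.5745, -0.0286, 0.2264]
tcp_rot: [-0.0, 0.989, 0.148, -0.001]
wrist_force: [1.0, -0.5, -3.5]
grip_width: 0.0385
grip_force: 61.7
```

Call:
move_arm(deltas=[[1,[0.5,0,-14],0],[1,[0,0,-12],0],[1,[0,0,-3],0],[1,[0,0,0],0],[1,[0,0,0],0]])

```text
time_s: 5.2
eef_pos: [0.5754, -0.0282, 0.1989]
tcp_rot: [-0.0, 0.989, 0.149, -0.0]
wrist_force: [-0.1, -0.2, -3.0]
grip_width: 0.0385
grip_force: 61.7
```

```bash
python3 - <<'E'
from h import *
s=bot.grab_frame("side");st=bot.get_state();print(st["eef_pos"],st["wrist_force"])
P=place(cyl(.02,.034,.015),(.575,-.0283,0))
v=s.copy();cv2.polylines(v,[cv2.convexHull(proj("side",P).round().astype(np.int32))],True,(255,0,255),1)
cv2.imwrite("pics/s3.png",np.hstack([cv2.resize(a[140:240,230:370],None,fx=2.8,fy=2.8) for a in(s,v)]))
E
```

```text
[ 0.57542985 -0.02816661  0.19924108] [ 0.30783113  0.51005251 -3.5656018 ]
```

View pics/s3.png

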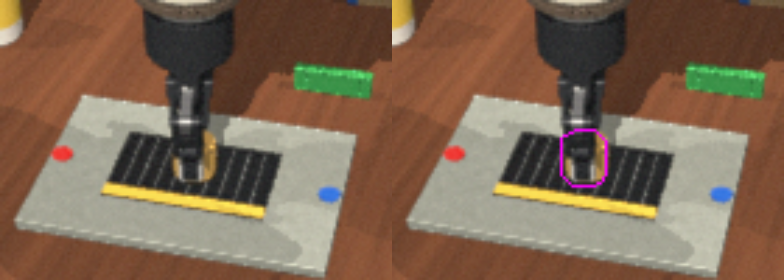

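The overlay matches the weight at the sheet's middle (crop 192,158). I lower to contact.

Call:
move_arm(deltas=[[1,[0,0,-2],0],[1,[0,0,-1.5],0],[1,[0,0,0],0],[1,[0,0,0],0],[1,[0,0,0],0]])

```text
time_s: 5.67
eef_pos: [0.5753, -0.028, 0.1953]
tcp_rot: [-0.0, 0.989, 0.149, 0.0]
wrist_force: [0.8, -0.3, -4.0]
grip_width: 0.0381
grip_force: 61.7
```

Call:
move_arm(deltas=[[1,[0,0,-1],0],[1,[0,0,-0.5],0],[1,[0,0,0],0],[1,[0,0,0],0]])

```text
time_s: 6.0
eef_pos: [0.5753, -0.028, 0.1939]
tcp_rot: [-0.0, 0.989, 0.149, 0.0]
wrist_force: [-1.8, 0.8, 2.8]
grip_width: 0.0383
grip_force: 62.3
```

Call:
move_arm(deltas=[[0.2,[0,0,0],0],[0.2,[0,0,0],0],[0.2,[0,0,0],0],[0.2,[0,0,0],0],[0.2,[0,0,0],0]])

```text
time_s: 6.42
eef_pos: [0.5753, -0.028, 0.1937]
tcp_rot: [-0.0, 0.989, 0.149, 0.0]
wrist_force: [0.3, 0.2, -0.0]
grip_width: 0.0686
grip_force: 0.0
```

Call:
move_arm(deltas=[[0.2,[0,0,10],0],[0.2,[0,0,25],0],[0.2,[0,0,30],0],[0.2,[0,0,30],0],[0.2,[0,0,0],0]])

```text
time_s: 6.83
eef_pos: [0.5761, -0.0281, 0.2954]
tcp_rot: [0.001, 0.989, 0.149, 0.004]
wrist_force: [1.3, -0.2, 1.1]
grip_width: 0.0682
grip_force: 0.0
```

Call:
move_arm(deltas=[[0.2,[-18.7,-24.9,0],-0.017],[0.2,[-18.7,-24.9,0],-0.017],[0.2,[-18.7,-24.9,0],-0.017],[0.2,[-18.7,-24.9,0],-0.017],[0.2,[-18.7,-24.9,0],-0.017]])

```text
time_s: 7.25
eef_pos: [0.4807, -0.1533, 0.2893]
tcp_rot: [0.0, 0.994, 0.106, 0.0]
wrist_force: [0.0, -0.7, 1.2]
grip_width: 0.0684
grip_force: 0.0
```

Call:
move_arm(deltas=[[0.2,[-18.7,-24.9,0],-0.017],[0.2,[-18.7,-24.9,0],-0.017],[0.2,[-18.7,-24.9,0],-0.017],[0.2,[-18.7,-24.9,0],-0.017],[0.2,[-18.7,-24.9,0],-0.017]])

```text
time_s: 7.67
eef_pos: [0.3871, -0.278, 0.2894]
tcp_rot: [0.0, 0.998, 0.064, 0.0]
wrist_force: [0.6, -0.2, 0.0]
grip_width: 0.0683
grip_force: 0.0
```

```bash
python3 - <<'E'
from h import *
s=bot.grab_frame("side");t=bot.grab_frame("top");cv2.imwrite("pics/side2.png",s);cv2.imwrite("pics/top2.png",t)
st=bot.get_state();print(st["eef_pos"],st["tcp_rot"])
a=cv2.resize(s[100:240,220:430],None,fx=2.6,fy=2.6)
cv2.imwrite("pics/c2.png",a)
E
```

```text
[ 0.38626735 -0.2795824   0.28937618] [6.23192092e-04 9.98057580e-01 6.22950854e-02 2.53277213e-05]
```

View pics/c2.png

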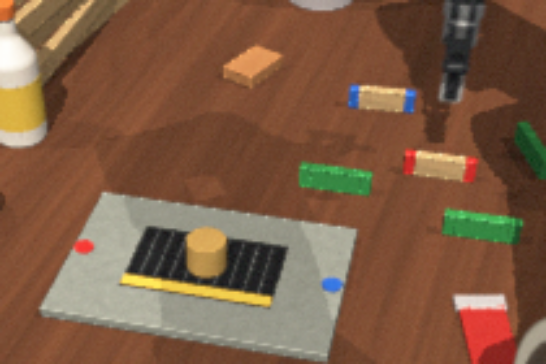

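The weight stands alone at the sheet's middle (crop 207,252), and the red bar is at (440,165) with clear room around it. I grip it.

Call:
move_arm(deltas=[[0.2,[1.3,2,-30],0],[0.2,[0,0,-30],0],[0.2,[0,0,-25],0],[0.2,[0,0,-15],0],[0.2,[0,0,-10],0]])

```text
time_s: 8.18
eef_pos: [0.3895, -0.2745, 0.1773]
tcp_rot: [-0.001, 0.998, 0.065, -0.001]
wrist_force: [-0.0, 0.6, 0.0]
grip_width: 0.0686
grip_force: 0.0
```

Call:
move_arm(deltas=[[0.2,[0,0,0],0],[0.2,[0,0,0],0],[1,[0,0,0],0],[1,[0,0,0],0],[1,[0,0,0],0]])

```text
time_s: 8.6
eef_pos: [0.3898, -0.2752, 0.1796]
tcp_rot: [0.001, 0.998, 0.064, 0.001]
wrist_force: [-0.0, -0.1, -0.2]
grip_width: 0.0324
grip_force: 0.0
```

Call:
move_arm(deltas=[[1,[0,0,0],0],[1,[0,0,0],0],[1,[0,0,0],0],[1,[0,0,0],0],[1,[0,0,0],0]])

```text
time_s: 9.02
eef_pos: [0.3897, -0.2752, 0.1793]
tcp_rot: [0.0, 0.998, 0.064, 0.0]
wrist_force: [-1.2, 1.5, 8.4]
grip_width: 0.0107
grip_force: 59.5
```

Call:
move_arm(deltas=[[1,[0,0,10],0],[1,[0,0,25],0],[1,[0,0,25],0],[1,[0,0,25],0],[1,[0,0,0],0]])

```text
time_s: 9.43
eef_pos: [0.3902, -0.2756, 0.2689]
tcp_rot: [0.002, 0.998, 0.064, 0.002]
wrist_force: [-0.5, -0.2, 1.2]
grip_width: 0.0108
grip_force: 58.5
```

Call:
move_arm(deltas=[[1,[18.4,17.3,0],0.104],[1,[18.4,17.3,0],0.104],[1,[18.4,17.3,0],0.104],[1,[18.4,17.3,0],0.104],[1,[18.4,17.3,0],0.104]])

```text
time_s: 9.85
eef_pos: [0.4822, -0.1875, 0.2642]
tcp_rot: [0.0, 0.947, 0.321, 0.0]
wrist_force: [1.1, -0.4, 0.3]
grip_width: 0.0109
grip_force: 58.5
```

Call:
move_arm(deltas=[[1,[18.4,17.3,0],0.104],[1,[18.4,17.3,0],0.104],[1,[18.4,17.3,0],0.104],[1,[18.4,17.3,0],0.104],[1,[18.4,17.3,0],0.104]])

```text
time_s: 10.27
eef_pos: [0.5743, -0.101, 0.2641]
tcp_rot: [0.0, 0.833, 0.554, 0.0]
wrist_force: [1.0, -0.7, -0.3]
grip_width: 0.0105
grip_force: 58.5
```

Call:
move_arm(deltas=[[1,[18.4,17.3,0],0.104],[1,[18.4,17.3,0],0.104],[1,[18.4,17.3,0],0.104],[1,[18.4,17.3,0],0.104],[1,[18.4,17.3,0],0.103]])

```text
time_s: 10.68
eef_pos: [0.6663, -0.0145, 0.264]
tcp_rot: [-0.0, 0.663, 0.749, -0.0]
wrist_force: [-0.1, -0.6, 0.3]
grip_width: 0.0107
grip_force: 58.5
```

Call:
move_arm(deltas=[[1,[0,0,0],0],[1,[0,0,0],0],[1,[0,0,0],0],[1,[0,0,0],0]])

```text
time_s: 11.02
eef_pos: [0.6651, -0.0161, 0.2639]
tcp_rot: [-0.0, 0.665, 0.747, -0.0]
wrist_force: [0.5, 0.2, 0.3]
grip_width: 0.0108
grip_force: 58.6
```

Call:
move_arm(deltas=[[1,[0,0,-20],0],[1,[0,0,-20],0],[1,[0,0,-20],0],[1,[0,0,-9],0],[1,[0,0,0],0]])

```text
time_s: 11.43
eef_pos: [0.6648, -0.0161, 0.193]
tcp_rot: [-0.001, 0.665, 0.747, -0.001]
wrist_force: [-0.1, 0.1, -0.3]
grip_width: 0.0107
grip_force: 58.6
```

Call:
move_arm(deltas=[[1,[0,0,0],0],[1,[0,0,-1.5],0],[1,[0,0,-1],0],[1,[0,0,0],0],[1,[0,0,0],0]])

```text
time_s: 11.85
eef_pos: [0.6656, -0.0155, 0.1927]
tcp_rot: [0.0, 0.665, 0.747, 0.0]
wrist_force: [0.1, 0.2, 0.0]
grip_width: 0.0106
grip_force: 58.6
```

```bash
python3 - <<'E'
from h import *
s=bot.grab_frame("side");st=bot.get_state();print(st["eef_pos"],st["wrist_force"])
B=(.575,-.0283,.115);v=s.copy()
P=place(box(.012,.08,.026,.012)+[.091,0,0],B)
cv2.polylines(v,[cv2.convexHull(proj("side",P).round().astype(np.int32))],True,(255,0,255),1)
cv2.imwrite("pics/s4.png",np.hstack([cv2.resize(a[140:240,220:350],None,fx=3,fy=3) for a in(s,v)]))
E
```

```text
[ 0.66560414 -0.01550908  0.19262196] [ 0.14944429  0.14934122 -0.53403031]
```

View pics/s4.png

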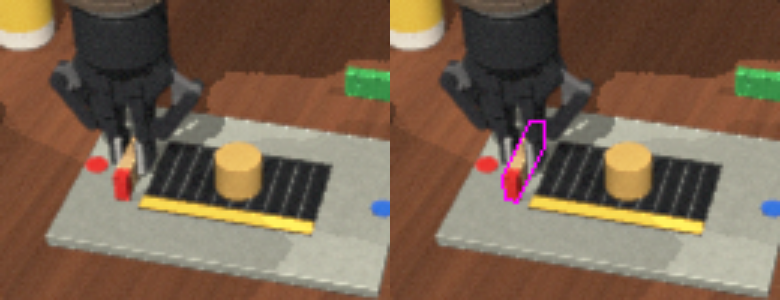

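Call:
move_arm(deltas=[[1,[0,0,-1.3],0],[1,[0,0,0],0],[0.5,[0,0,0],0],[0.5,[0,0,0],0],[0.5,[0,0,0],0]])

```text
time_s: 12.32
eef_pos: [0.6655, -0.0155, 0.1908]
tcp_rot: [-0.0, 0.665, 0.747, -0.0]
wrist_force: [-0.2, 0.4, -0.1]
grip_width: 0.0425
grip_force: 0.0
```

Call:
move_arm(deltas=[[0.5,[0,0,0],0],[0.5,[0,0,10],0],[0.5,[0,0,25],0],[0.5,[0,0,30],0],[0.5,[0,0,25],0]])

```text
time_s: 12.73
eef_pos: [0.6655, -0.0155, 0.2832]
tcp_rot: [0.0, 0.665, 0.747, 0.0]
wrist_force: [-0.3, 0.5, 0.8]
grip_width: 0.0427
grip_force: 0.0
```

Call:
move_arm(deltas=[[0.2,[-12.2,-25,0],-0.1],[0.2,[-12.2,-25,0],-0.1],[0.2,[-12.2,-25,0],-0.1],[0.2,[-12.2,-25,0],-0.1],[0.2,[-12.2,-25,0],-0.1]])

```text
time_s: 13.15
eef_pos: [0.6038, -0.1415, 0.2818]
tcp_rot: [0.0, 0.83, 0.558, 0.0]
wrist_force: [1.0, -0.0, -0.6]
grip_width: 0.0685
grip_force: 0.0
```

Call:
move_arm(deltas=[[0.2,[-12.2,-25,0],-0.1],[0.2,[-12.2,-25,0],-0.1],[0.2,[-12.2,-25,0],-0.1],[0.2,[-12.2,-25,0],-0.1],[0.2,[-12.2,-25,0],-0.1]])

```text
time_s: 13.57
eef_pos: [0.5428, -0.2666, 0.2818]
tcp_rot: [0.0, 0.942, 0.335, 0.0]
wrist_force: [-0.1, 0.0, -0.6]
grip_width: 0.0681
grip_force: 0.0
```

Call:
move_arm(deltas=[[0.2,[-12.2,-25,0],-0.1],[0.2,[-12.2,-25,0],-0.1],[0.2,[-12.2,-25,0],-0.1],[0.2,[-12.2,-25,0],-0.1],[0.2,[-12.2,-25,0],-0.095]])

```text
time_s: 13.98
eef_pos: [0.4818, -0.3916, 0.2818]
tcp_rot: [0.0, 0.996, 0.094, 0.0]
wrist_force: [1.1, 0.7, -0.1]
grip_width: 0.0682
grip_force: 0.0
```

Call:
move_arm(deltas=[[0.2,[0,0,0],0],[0.2,[0,0,0],0],[0.2,[0,0,0],0]])

```text
time_s: 14.23
eef_pos: [0.4826, -0.3903, 0.2813]
tcp_rot: [-0.0, 0.995, 0.097, 0.0]
wrist_force: [0.7, 0.4, -0.5]
grip_width: 0.0683
grip_force: 0.0
```

```bash
python3 - <<'E'
from h import *
s=bot.grab_frame("side");t=bot.grab_frame("top");cv2.imwrite("pics/side3.png",s);cv2.imwrite("pics/top3.png",t)
st=bot.get_state();print(st["eef_pos"],st["tcp_rot"])
v=s.copy()
for q in((.4829,-.391,.192),):
    cv2.polylines(v,[cv2.convexHull(proj("side",place(box(.08,.012,.026),q)).round().astype(np.int32))],True,(255,0,255),1)
a=cv2.resize(v[110:240,220:400],None,fx=2.2,fy=2.2)
b=cv2.resize(t[110:250,280:480],None,fx=2,fy=2)
a=a[:280];b=b[:280];cv2.imwrite("pics/c3.png",np.hstack([a,b]))
E
```

```text
[ 0.48293628 -0.38976505  0.28117736] [-5.80289571e-05  9.95273277e-01  9.71137889e-02  1.09903381e-04]
```

View pics/c3.png

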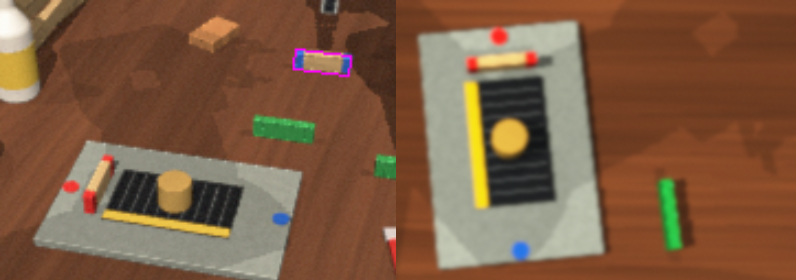

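The top view shows the red bar between the sheet and the red disc (crop 501,61) and the weight on the middle (510,138). The blue bar overlay fits, so I grip it.

Call:
move_arm(deltas=[[0.2,[0,-1,-30],0],[0.2,[0,0,-30],0],[0.2,[0,0,-25],0],[0.2,[0,0,-17],0],[0.2,[0,0,0],0]])

```text
time_s: 14.75
eef_pos: [0.4823, -0.39, 0.1753]
tcp_rot: [-0.002, 0.995, 0.097, -0.002]
wrist_force: [0.3, -0.1, -0.1]
grip_width: 0.0682
grip_force: 0.0
```

Call:
move_arm(deltas=[[0.2,[0,0,0],0],[0.2,[0,0,0],0],[1,[0,0,0],0],[1,[0,0,0],0],[1,[0,0,0],0]])

```text
time_s: 15.17
eef_pos: [0.4827, -0.3916, 0.1799]
tcp_rot: [0.001, 0.995, 0.096, 0.0]
wrist_force: [0.2, -1.0, 0.1]
grip_width: 0.0329
grip_force: 0.0
```

Call:
move_arm(deltas=[[1,[0,0,0],0],[1,[0,0,0],0],[1,[0,0,0],0],[1,[0,0,0],0],[1,[0,0,0],0]])

```text
time_s: 15.58
eef_pos: [0.4827, -0.3917, 0.1795]
tcp_rot: [0.0, 0.995, 0.096, 0.0]
wrist_force: [-1.2, 0.3, 6.0]
grip_width: 0.011
grip_force: 59.6
```

Call:
move_arm(deltas=[[1,[0,0,10],0],[1,[0,0,25],0],[1,[0,0,25],0],[1,[0,0,25],0],[1,[0,0,0],0]])

```text
time_s: 16.0
eef_pos: [0.4831, -0.3921, 0.2697]
tcp_rot: [0.003, 0.995, 0.096, 0.002]
wrist_force: [0.4, -0.3, 1.5]
grip_width: 0.0107
grip_force: 58.8
```

```bash
python3 - <<'E'
from h import *
im=cv2.imread("pics/top3.png")
# red bar check: painted ends on board, z top .038
M=mask(im,(305,128,360,148),[((12,60,130),(34,190,255)),RED])
B=(.575,-.0283,.115)
p,e=fit("top",M,box(.08,.012,.026,.012),(.6654,-.0178,B[2]+np.pi/2));print("red",p,e)
M=mask(im,(320,160,356,196),[((12,90,90),(28,255,255))])
w,e=fit("top",M,cyl(.02,.034,.014),(.575,-.0283,0),use_yaw=False);print("weight",w,e)
c,s=np.cos(B[2]),np.sin(B[2]);R=np.array([[c,s],[-s,c]])
for q in(p,w): print("board mm",R@(q[:2]-B[:2])*1e3,np.degrees(q[2]-B[2]))
E
```

```text
red [ 0.6679199  -0.01809246  1.72842708] 0.3359361443692521
weight [ 0.57500696 -0.02611933 -0.00434395] 0.08373181530676786
board mm [93.47742557 -0.52212969] 92.4425624743593
board mm [0.25713921 2.1654658 ] -6.83790486637672
```

Red bar and weight check out within about 2 mm of target. I carry the blue bar over.

Call:
move_arm(deltas=[[1,[0.1,23.5,0],0.0995],[1,[0.1,23.5,0],0.0995],[1,[0.1,23.5,0],0.0995],[1,[0.1,23.5,0],0.0995],[1,[0.1,23.5,0],0.0995]])

```text
time_s: 16.42
eef_pos: [0.4828, -0.2729, 0.2641]
tcp_rot: [-0.0, 0.94, 0.341, 0.0]
wrist_force: [0.3, 0.2, -0.7]
grip_width: 0.0105
grip_force: 58.7
```

Call:
move_arm(deltas=[[1,[0.1,23.5,0],0.0995],[1,[0.1,23.5,0],0.0995],[1,[0.1,23.5,0],0.0995],[1,[0.1,23.5,0],0.0995],[1,[0.1,23.5,0],0.0995]])

```text
time_s: 16.83
eef_pos: [0.4833, -0.1554, 0.2642]
tcp_rot: [0.0, 0.827, 0.562, 0.0]
wrist_force: [-0.7, -0.6, -0.4]
grip_width: 0.0108
grip_force: 58.7
```

Call:
move_arm(deltas=[[1,[0.2,23.5,0],0.0995],[1,[0.2,23.5,0],0.0995],[1,[0.2,23.5,0],0.0995],[1,[0.2,23.5,0],0.0995],[1,[0.2,23.5,0],0.0995]])

```text
time_s: 17.25
eef_pos: [0.4843, -0.0379, 0.2642]
tcp_rot: [0.0, 0.664, 0.748, 0.0]
wrist_force: [-0.3, -0.1, -0.7]
grip_width: 0.0105
grip_force: 58.7
```

Call:
move_arm(deltas=[[1,[0,0,0],0],[1,[0,0,0],0],[1,[0,0,0],0],[1,[0,0,0],0]])

```text
time_s: 17.58
eef_pos: [0.4846, -0.0396, 0.264]
tcp_rot: [0.0, 0.666, 0.746, -0.0]
wrist_force: [-0.7, 0.0, 0.5]
grip_width: 0.0103
grip_force: 58.7
```

Call:
move_arm(deltas=[[1,[0,0.8,-20],0],[1,[0,0,-20],0],[1,[0,0,-20],0],[1,[0,0,-9],0],[1,[0,0,0],0]])

```text
time_s: 18.0
eef_pos: [0.484, -0.0387, 0.1931]
tcp_rot: [-0.001, 0.666, 0.746, -0.001]
wrist_force: [0.0, -0.3, -0.6]
grip_width: 0.0107
grip_force: 58.7
```

Call:
move_arm(deltas=[[1,[0,0,0],0],[1,[0,0,-1.5],0],[1,[0,0,-1.3],0],[1,[0,0,0],0],[1,[0,0,0],0]])

```text
time_s: 18.42
eef_pos: [0.4847, -0.0383, 0.1925]
tcp_rot: [0.0, 0.665, 0.746, 0.0]
wrist_force: [-0.2, -0.3, -0.9]
grip_width: 0.0106
grip_force: 58.7
```

Call:
move_arm(deltas=[[1,[0,0,-1],0],[1,[0,0,0],0],[0.5,[0,0,0],0],[0.5,[0,0,0],0],[0.5,[0,0,0],0]])

```text
time_s: 18.83
eef_pos: [0.4845, -0.0382, 0.191]
tcp_rot: [-0.0, 0.665, 0.746, -0.0]
wrist_force: [0.4, 0.1, 0.7]
grip_width: 0.0426
grip_force: 0.0
```

Call:
move_arm(deltas=[[0.5,[0,0,0],0],[0.5,[0,0,10],0],[0.5,[0,0,25],0],[0.5,[0,0,30],0],[0.5,[0,0,25],0]])

```text
time_s: 19.25
eef_pos: [0.4844, -0.0382, 0.2834]
tcp_rot: [0.0, 0.665, 0.746, 0.0]
wrist_force: [-0.3, -0.2, -0.3]
grip_width: 0.0428
grip_force: 0.0
```

Call:
move_arm(deltas=[[0.2,[-4.6,21.6,0],0.0973],[0.2,[-4.6,21.6,0],0.0973],[0.2,[-4.6,21.6,0],0.0973],[0.2,[-4.6,21.6,0],0.0973],[0.2,[-4.6,21.6,0],0.0973]])

```text
time_s: 19.67
eef_pos: [0.4611, 0.0707, 0.2819]
tcp_rot: [0.0, 0.464, 0.886, 0.0]
wrist_force: [0.5, -0.0, 0.2]
grip_width: 0.0685
grip_force: 0.0
```

Call:
move_arm(deltas=[[0.2,[-4.6,21.6,0],0.0973],[0.2,[-4.6,21.6,0],0.0973],[0.2,[-4.6,21.6,0],0.0973],[0.2,[-4.6,21.6,0],0.0973],[0.2,[-4.6,21.6,0],0.0973]])

```text
time_s: 20.08
eef_pos: [0.4381, 0.1788, 0.2819]
tcp_rot: [0.0, 0.237, 0.972, 0.0]
wrist_force: [0.2, -0.8, 0.2]
grip_width: 0.0684
grip_force: 0.0
```

Call:
move_arm(deltas=[[0.2,[-4.6,21.6,0],0.0973],[0.2,[-4.6,21.6,0],0.0973],[0.2,[-4.6,21.6,0],0.0973],[0.2,[-4.6,21.6,0],0.0973],[0.2,[-4.6,21.6,0],0.0973]])

```text
time_s: 20.5
eef_pos: [0.4151, 0.2869, 0.2819]
tcp_rot: [0.0, -0.004, 1.0, 0.0]
wrist_force: [0.5, 0.6, 0.5]
grip_width: 0.0684
grip_force: 0.0
```

Call:
move_arm(deltas=[[0.2,[0,0,0],0],[0.2,[0,0,0],0],[0.2,[0,0,0],0]])

```text
time_s: 20.75
eef_pos: [0.4155, 0.2855, 0.2815]
tcp_rot: [0.0, -0.001, 1.0, -0.0]
wrist_force: [-0.0, 0.2, -0.3]
grip_width: 0.0687
grip_force: 0.0
```

```bash
python3 - <<'E'
from h import *
s=bot.grab_frame("side");t=bot.grab_frame("top");cv2.imwrite("pics/side4.png",s);cv2.imwrite("pics/top4.png",t)
st=bot.get_state();print(st["eef_pos"],st["tcp_rot"])
v=s.copy()
for L,W,q in((.21,.02,(.4149,.2850,.002)),(.16,.012,(.4855,.395,-.131))):
    cv2.polylines(v,[cv2.convexHull(proj("side",place(box(L,W,.026),q)).round().astype(np.int32))],True,(255,0,255),1)
a=cv2.resize(v[160:390,200:390],None,fx=2,fy=2)
b=cv2.resize(t[110:250,280:400],None,fx=3.2,fy=3.2)
a=a[:440];b=b[:440];cv2.imwrite("pics/c4.png",np.hstack([a,b]))
E
```

```text
[0.41572313 0.28512718 0.28132817] [ 7.33152644e-05 -6.53679575e-04  9.99999779e-01 -9.13376514e-05]
```

View pics/c4.png

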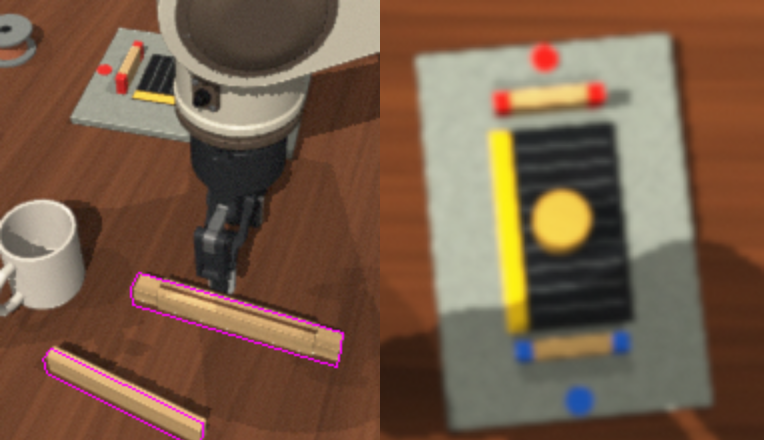

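Both side bars stand on the board: red at crop (549,98), blue at (572,346). The top bar overlay fits well. I grip it and measure the side gaps from this picture.

Call:
move_arm(deltas=[[0.2,[-0.5,0,-30],0],[0.2,[0,0,-30],0],[0.2,[0,0,-25],0],[0.2,[0,0,-17],0],[0.2,[0,0,0],0]])

```text
time_s: 21.27
eef_pos: [0.4144, 0.2846, 0.176]
tcp_rot: [-0.002, -0.001, 1.0, -0.001]
wrist_force: [-0.6, 0.3, -0.2]
grip_width: 0.0688
grip_force: 0.0
```

Call:
move_arm(deltas=[[0.2,[0,0,0],0],[0.2,[0,0,0],0],[1,[0,0,0],0],[1,[0,0,0],0],[1,[0,0,0],0]])

```text
time_s: 21.68
eef_pos: [0.4152, 0.2858, 0.1799]
tcp_rot: [0.001, -0.002, 1.0, 0.0]
wrist_force: [-0.5, -0.6, -0.0]
grip_width: 0.0325
grip_force: 0.0
```

Call:
move_arm(deltas=[[1,[0,0,0],0],[1,[0,0,0],0],[1,[0,0,0],0],[1,[0,0,0],0],[1,[0,0,0],0]])

```text
time_s: 22.1
eef_pos: [0.4152, 0.2859, 0.1798]
tcp_rot: [0.0, -0.002, 1.0, 0.0]
wrist_force: [-2.6, -1.2, 8.7]
grip_width: 0.0188
grip_force: 59.7
```

```bash
cat > chk.py <<'E'
from h import *
def rel(q,b):
    c,s=np.cos(b[2]),np.sin(b[2]);return (np.array([[c,s],[-s,c]])@(q[:2]-b[:2])*1e3).round(1),round(float(np.degrees(q[2]-b[2])),1)
def chk(im):
    h=cv2.cvtColor(im,cv2.COLOR_BGR2HSV)
    A=np.zeros(im.shape[:2],np.uint8)
    x0,y0,x1,y1=308,142,364,219
    r=np.zeros_like(A);cv2.fillConvexPoly(r,proj("top",place(box(.162,.104,0,.013),(.575,-.0283,.115)))[[0,2,6,4]].round().astype(np.int32),255)
    # dark foundation or stripe, not gray board
    A=(cv2.inRange(im,(0,0,0),(95,95,95))|cv2.inRange(h,(20,140,60),(34,255,255)))&r
    A=cv2.morphologyEx(A,cv2.MORPH_CLOSE,np.ones((7,7)))
    b,e=fit("top",A,box(.15,.092,.002,.012),(.575,-.0283,.115));print("sheet",b.round(4),round(e,3))
    for n,c,lo in(("red",91,RED),("blue",-91,BLUE)):
        q0=place(np.array([[c/1e3,0,0]]),(.575,-.0283,.115))[0];p0=(q0[0],q0[1],.115+np.pi/2)
        r=np.zeros_like(A);cv2.fillConvexPoly(r,cv2.convexHull(proj("top",place(box(.096,.024,.026,.012),p0)).round().astype(np.int32)),255)
        M=(cv2.inRange(h,(8,70,60),(34,255,255))|cv2.inRange(h,*lo))&r
        p,e=fit("top",M,box(.08,.012,.026,.012),p0);print(n,rel(p,b),round(e,3))
E
python3 - <<'E'
from chk import *
chk(cv2.imread("pics/top4.png"))
E
```

```text
sheet [ 0.5725 -0.0284  0.1215] 0.043
red (array([95.2, -2.8]), 90.5) 0.219
blue (array([-87.6,   2.9]), 89.5) 0.223
```

Using the board centre, the side gaps come to about 9–12 mm (the sheet fit was pulled by the shadow), which is fine. I carry the top bar.

Call:
move_arm(deltas=[[1,[0,0,10],0],[1,[0,0,25],0],[1,[0,0,25],0],[1,[0,0,25],0],[1,[0,0,0],0]])

```text
time_s: 22.52
eef_pos: [0.4158, 0.2862, 0.2694]
tcp_rot: [0.003, -0.002, 1.0, 0.001]
wrist_force: [1.6, -0.7, -0.0]
grip_width: 0.0186
grip_force: 58.7
```

Call:
move_arm(deltas=[[1,[15.2,-24.9,0],0.0112],[1,[15.2,-24.9,0],0.0112],[1,[15.2,-24.9,0],0.0112],[1,[15.2,-24.9,0],0.0112],[1,[15.2,-24.9,0],0.0112]])

```text
time_s: 22.93
eef_pos: [0.4914, 0.1601, 0.2645]
tcp_rot: [0.0, -0.03, 1.0, -0.0]
wrist_force: [0.4, -0.3, -0.0]
grip_width: 0.0183
grip_force: 58.8
```

Call:
move_arm(deltas=[[1,[15.2,-24.9,0],0.0112],[1,[15.2,-24.9,0],0.0112],[1,[15.2,-24.9,0],0.0112],[1,[15.2,-24.9,0],0.0112],[1,[15.2,-24.9,0],0.0112]])

```text
time_s: 23.35
eef_pos: [0.5675, 0.0354, 0.2644]
tcp_rot: [0.0, -0.058, 0.998, -0.0]
wrist_force: [0.2, 1.4, 0.4]
grip_width: 0.0186
grip_force: 58.8
```

Call:
move_arm(deltas=[[1,[0,0,0],0],[1,[0,0,0],0],[1,[0,0,0],0],[1,[0,0,0],0]])

```text
time_s: 23.68
eef_pos: [0.5666, 0.0375, 0.2642]
tcp_rot: [-0.0, -0.058, 0.998, 0.0]
wrist_force: [0.3, 0.8, -0.2]
grip_width: 0.0184
grip_force: 58.8
```

Call:
move_arm(deltas=[[1,[0.6,0,-20],0],[1,[0,0,-20],0],[1,[0,0,-20],0],[1,[0,0,-10],0],[1,[0,0,0],0]])

```text
time_s: 24.1
eef_pos: [0.5671, 0.0376, 0.1927]
tcp_rot: [-0.001, -0.058, 0.998, 0.0]
wrist_force: [-0.5, 0.4, 0.5]
grip_width: 0.0184
grip_force: 59.8
```

Call:
move_arm(deltas=[[1,[0,0,0],0],[1,[0,0,-1],0],[1,[0,0,-1],0],[1,[0,0,0],0],[1,[0,0,0],0]])

```text
time_s: 24.52
eef_pos: [0.5677, 0.0368, 0.1923]
tcp_rot: [0.0, -0.058, 0.998, -0.0]
wrist_force: [-0.2, 0.1, 0.8]
grip_width: 0.0186
grip_force: 59.8
```

```bash
python3 - <<'E'
from h import *
s=bot.grab_frame("side");st=bot.get_state();print(st["eef_pos"],st["wrist_force"])
B=(.575,-.0283,.115);v=s.copy()
P=place(box(.21,.02,.026,.012)+[0,.066,0],B)
cv2.polylines(v,[cv2.convexHull(proj("side",P).round().astype(np.int32))],True,(255,0,255),1)
cv2.imwrite("pics/s5.png",np.vstack([cv2.resize(a[155:250,220:380],None,fx=3,fy=3) for a in(s,v)]))
E
```

```text
[0.56766254 0.03679268 0.1923142 ] [-0.42941754  0.30208708 -0.26737344]
```

View pics/s5.png

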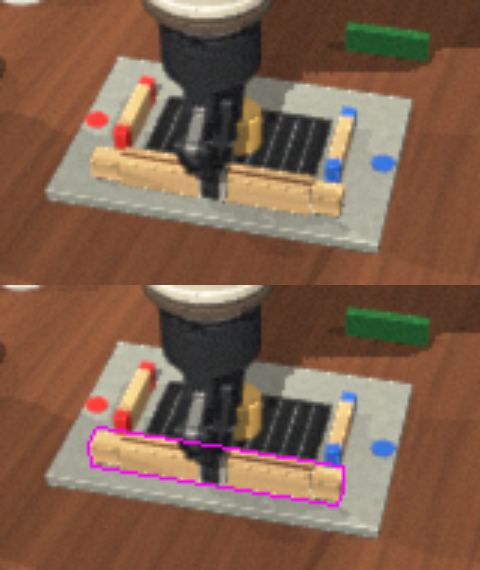

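The overlay matches the held top bar along the yellow stripe. I release it and go for the bottom bar.

Call:
move_arm(deltas=[[1,[0,0,-0.7],0],[1,[0,0,0],0],[0.6,[0,0,0],0],[0.6,[0,0,0],0],[0.6,[0,0,0],0]])

```text
time_s: 24.98
eef_pos: [0.5677, 0.0368, 0.1914]
tcp_rot: [0.0, -0.058, 0.998, -0.0]
wrist_force: [0.3, -0.3, -0.1]
grip_width: 0.0341
grip_force: 0.0
```

Call:
move_arm(deltas=[[0.6,[0,0,0],0],[0.6,[0,0,10],0],[0.6,[0,0,25],0],[0.6,[0,0,30],0],[0.6,[0,0,25],0]])

```text
time_s: 25.4
eef_pos: [0.5676, 0.0368, 0.2838]
tcp_rot: [0.0, -0.058, 0.998, -0.0]
wrist_force: [0.5, -0.7, 0.3]
grip_width: 0.0342
grip_force: 0.0
```

Call:
move_arm(deltas=[[0.2,[-5.5,23.8,0],-0.0165],[0.2,[-5.5,23.8,0],-0.0165],[0.2,[-5.5,23.8,0],-0.0165],[0.2,[-5.5,23.8,0],-0.0165],[0.2,[-5.5,23.8,0],-0.0165]])

```text
time_s: 25.82
eef_pos: [0.5397, 0.1568, 0.2823]
tcp_rot: [0.0, -0.016, 1.0, -0.0]
wrist_force: [0.7, 0.5, 0.7]
grip_width: 0.0685
grip_force: 0.0
```

Call:
move_arm(deltas=[[0.2,[-5.5,23.8,0],-0.0165],[0.2,[-5.5,23.8,0],-0.0165],[0.2,[-5.5,23.8,0],-0.0165],[0.2,[-5.5,23.8,0],-0.0165],[0.2,[-5.5,23.8,0],-0.0165]])

```text
time_s: 26.23
eef_pos: [0.5122, 0.2759, 0.2823]
tcp_rot: [0.0, 0.025, 1.0, 0.0]
wrist_force: [0.5, 0.3, -0.2]
grip_width: 0.0684
grip_force: 0.0
```

Call:
move_arm(deltas=[[0.2,[-5.5,23.8,0],-0.0165],[0.2,[-5.5,23.8,0],-0.0165],[0.2,[-5.5,23.8,0],-0.0165],[0.2,[-5.5,23.8,0],-0.0165],[0.2,[-5.5,23.8,0],-0.0165]])

```text
time_s: 26.65
eef_pos: [0.4846, 0.3949, 0.2823]
tcp_rot: [0.0, 0.066, 0.998, 0.0]
wrist_force: [0.7, 0.3, -0.1]
grip_width: 0.0685
grip_force: 0.0
```

Call:
move_arm(deltas=[[0.2,[0,0,0],0],[0.2,[0,0,0],0],[0.2,[0,0,0],0]])

```text
time_s: 26.9
eef_pos: [0.4851, 0.3936, 0.2818]
tcp_rot: [0.0, 0.066, 0.998, -0.0]
wrist_force: [0.3, 0.1, 0.6]
grip_width: 0.0681
grip_force: 0.0
```

```bash
python3 - <<'E'
from h import *
s=bot.grab_frame("side");t=bot.grab_frame("top");cv2.imwrite("pics/side5.png",s);cv2.imwrite("pics/top5.png",t)
st=bot.get_state();print(st["eef_pos"],st["tcp_rot"])
v=s.copy();q=(.485,.3945,-.131)
cv2.polylines(v,[cv2.convexHull(proj("side",place(box(.16,.012,.026),q)).round().astype(np.int32))],True,(255,0,255),1)
a=cv2.resize(v[180:390,190:370],None,fx=2.1,fy=2.1)
b=cv2.resize(t[110:250,280:400],None,fx=3.2,fy=3.2)
a=a[:440];b=b[:440];cv2.imwrite("pics/c5.png",np.hstack([a[:440],b[:len(a)]]))
E
```

```text
[0.48542051 0.39304634 0.28170252] [ 1.03559733e-04  6.63986204e-02  9.97793169e-01 -7.16398537e-05]
```

View pics/c5.png

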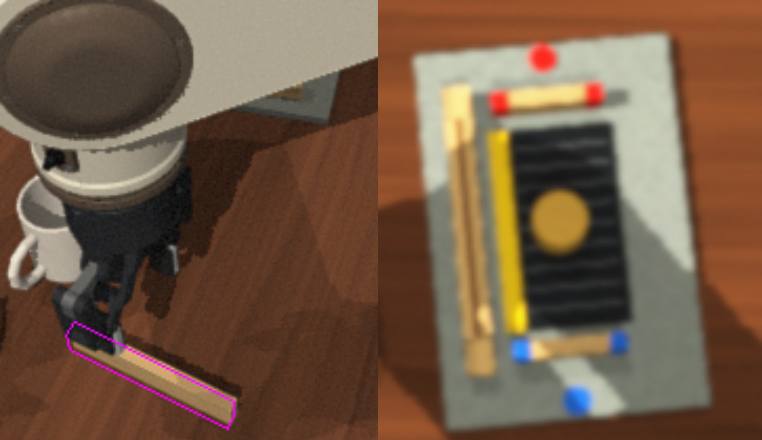

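The top bar stands along the stripe (crop 470,230). The bottom bar overlay fits, so I grip it.

Call:
move_arm(deltas=[[0.2,[0,0,-30],0],[0.2,[0,0,-30],0],[0.2,[0,0,-25],0],[0.2,[0,0,-17],0],[0.2,[0,0,0],0]])

```text
time_s: 27.42
eef_pos: [0.4846, 0.3924, 0.1758]
tcp_rot: [-0.002, 0.067, 0.998, -0.002]
wrist_force: [0.3, 0.1, -0.2]
grip_width: 0.0682
grip_force: 0.0
```

Call:
move_arm(deltas=[[0.2,[0,0,0],0],[0.2,[0,0,0],0],[1,[0,0,0],0],[1,[0,0,0],0],[1,[0,0,0],0]])

```text
time_s: 27.83
eef_pos: [0.4853, 0.3939, 0.1804]
tcp_rot: [0.001, 0.066, 0.998, 0.0]
wrist_force: [0.0, 0.7, 0.6]
grip_width: 0.0328
grip_force: 0.0
```

Call:
move_arm(deltas=[[1,[0,0,0],0],[1,[0,0,0],0],[1,[0,0,0],0],[1,[0,0,0],0],[1,[0,0,0],0]])

```text
time_s: 28.25
eef_pos: [0.4852, 0.3939, 0.18]
tcp_rot: [0.0, 0.066, 0.998, 0.0]
wrist_force: [-0.5, -0.6, 6.6]
grip_width: 0.0108
grip_force: 59.7
```

Call:
move_arm(deltas=[[1,[0,0,10],0],[1,[0,0,30],0],[1,[0,0,35],0],[1,[0,0,35],0],[1,[0,0,0],0]])

```text
time_s: 28.67
eef_pos: [0.4858, 0.3943, 0.2973]
tcp_rot: [0.004, 0.066, 0.998, 0.003]
wrist_force: [0.3, 0.6, 1.1]
grip_width: 0.0105
grip_force: 58.8
```

Call:
move_arm(deltas=[[1,[4.9,-24.2,0],0.0124],[1,[4.9,-24.2,0],0.0124],[1,[4.9,-24.2,0],0.0124],[1,[4.9,-24.2,0],0.0124],[1,[4.9,-24.2,0],0.0124]])

```text
time_s: 29.08
eef_pos: [0.5096, 0.2717, 0.2898]
tcp_rot: [0.0, 0.035, 0.999, -0.0]
wrist_force: [0.7, 0.1, 0.2]
grip_width: 0.0104
grip_force: 58.8
```

Call:
move_arm(deltas=[[1,[4.9,-24.2,0],0.0124],[1,[4.9,-24.2,0],0.0124],[1,[4.9,-24.2,0],0.0124],[1,[4.9,-24.2,0],0.0124],[1,[4.9,-24.2,0],0.0124]])

```text
time_s: 29.5
eef_pos: [0.5341, 0.1506, 0.2899]
tcp_rot: [0.0, 0.004, 1.0, -0.0]
wrist_force: [1.0, -0.1, 0.1]
grip_width: 0.0104
grip_force: 58.8
```

Call:
move_arm(deltas=[[1,[4.9,-24.2,0],0.0124],[1,[4.9,-24.2,0],0.0124],[1,[4.9,-24.2,0],0.0124],[1,[4.9,-24.2,0],0.0124],[1,[4.9,-24.2,0],0.0124]])

```text
time_s: 29.92
eef_pos: [0.5586, 0.0296, 0.2899]
tcp_rot: [0.0, -0.027, 1.0, -0.0]
wrist_force: [0.8, 0.5, -0.1]
grip_width: 0.0109
grip_force: 58.8
```

Call:
move_arm(deltas=[[1,[4.9,-24.2,0],0.0124],[1,[4.9,-24.2,0],0.0124],[1,[4.9,-24.2,0],0.0124],[1,[4.9,-24.2,0],0.0124],[1,[4.9,-24.2,0],0.0124]])

```text
time_s: 30.33
eef_pos: [0.5832, -0.0915, 0.2899]
tcp_rot: [0.0, -0.058, 0.998, -0.0]
wrist_force: [1.0, 0.7, 0.1]
grip_width: 0.0108
grip_force: 58.7
```

Call:
move_arm(deltas=[[1,[0,0,0],0],[1,[0,0,0],0],[1,[0,0,0],0],[1,[0,0,0],0]])

```text
time_s: 30.67
eef_pos: [0.583, -0.0894, 0.2896]
tcp_rot: [0.0, -0.058, 0.998, 0.0]
wrist_force: [0.8, -0.4, -0.2]
grip_width: 0.0107
grip_force: 58.8
```

Call:
move_arm(deltas=[[1,[-0.9,-0.5,-25],0],[1,[0,0,-25],0],[1,[0,0,-25],0],[1,[0,0,-15],0],[1,[0,0,-5],0]])

```text
time_s: 31.08
eef_pos: [0.5815, -0.0896, 0.192]
tcp_rot: [-0.002, -0.058, 0.998, 0.001]
wrist_force: [-1.1, 0.4, 2.4]
grip_width: 0.0106
grip_force: 59.1
```

Call:
move_arm(deltas=[[1,[0,0,0],0],[1,[0,0,-1.5],0],[1,[0,0,0],0],[1,[0,0,0],0],[1,[0,0,0],0]])

```text
time_s: 31.5
eef_pos: [0.5824, -0.0906, 0.1936]
tcp_rot: [0.001, -0.058, 0.998, -0.0]
wrist_force: [0.5, 0.1, 0.1]
grip_width: 0.0103
grip_force: 58.8
```

Call:
move_arm(deltas=[[1,[0,0.5,-1.6],0],[1,[0,0,0],0],[0.6,[0,0,0],0],[0.6,[0,0,0],0],[0.6,[0,0,0],0]])

```text
time_s: 31.92
eef_pos: [0.5822, -0.0902, 0.1912]
tcp_rot: [0.0, -0.058, 0.998, -0.0]
wrist_force: [0.4, 0.3, -0.6]
grip_width: 0.0342
grip_force: 0.0
```

Call:
move_arm(deltas=[[0.6,[0,0,0],0],[0.6,[0,0,10],0],[0.6,[0,0,25],0],[0.6,[0,0,30],0],[0.6,[0,0,35],0]])

```text
time_s: 32.33
eef_pos: [0.5818, -0.0901, 0.2921]
tcp_rot: [-0.001, -0.058, 0.998, 0.0]
wrist_force: [0.4, -0.9, 0.2]
grip_width: 0.0342
grip_force: 0.0
```

Call:
move_arm(deltas=[[0.6,[-20,-32,10],0],[0.6,[-20,-32,10],0],[0.6,[-20,-32,10],0],[0.6,[-20,-32,10],0],[0.6,[-20,-32,10],0]])

```text
time_s: 32.75
eef_pos: [0.4809, -0.2513, 0.3427]
tcp_rot: [0.0, -0.058, 0.998, -0.0]
wrist_force: [1.0, 0.2, 0.3]
grip_width: 0.0341
grip_force: 0.0
```

Call:
move_arm(deltas=[[0.6,[-20,-32,0],0],[0.6,[-20,-32,0],0],[0.6,[-20,-32,0],0],[0.6,[-10,-16,0],0],[0.6,[0,0,0],0]])

```text
time_s: 33.17
eef_pos: [0.4101, -0.365, 0.3419]
tcp_rot: [-0.0, -0.056, 0.998, -0.001]
wrist_force: [0.9, 0.0, -0.3]
grip_width: 0.0343
grip_force: 0.0
```

```bash
python3 - <<'E'
from chk import *
s=bot.grab_frame("side");t=bot.grab_frame("top");cv2.imwrite("pics/side6.png",s);cv2.imwrite("pics/top6.png",t)
B=(.575,-.0283,.115);v=s.copy()
for L,W,o in((.21,.02,(0,.066,0)),(.16,.012,(0,-.062,0)),(.012,.08,(.091,0,0)),(.012,.08,(-.091,0,0))):
    cv2.polylines(v,[cv2.convexHull(proj("side",place(box(L,W,.026,.012)+o,B)).round().astype(np.int32))],True,(255,0,255),1)
a=cv2.resize(v[155:250,225:375],None,fx=2.7,fy=2.7);a=np.vstack([cv2.resize(s[155:250,225:375],None,fx=2.7,fy=2.7),a])
b=cv2.resize(t[112:250,285:395],None,fx=3.5,fy=3.5)
h=min(len(a),len(b));cv2.imwrite("pics/c6.png",np.hstack([a[:h],b[:h]]))
E
```

```text
(no output)
```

View pics/c6.png

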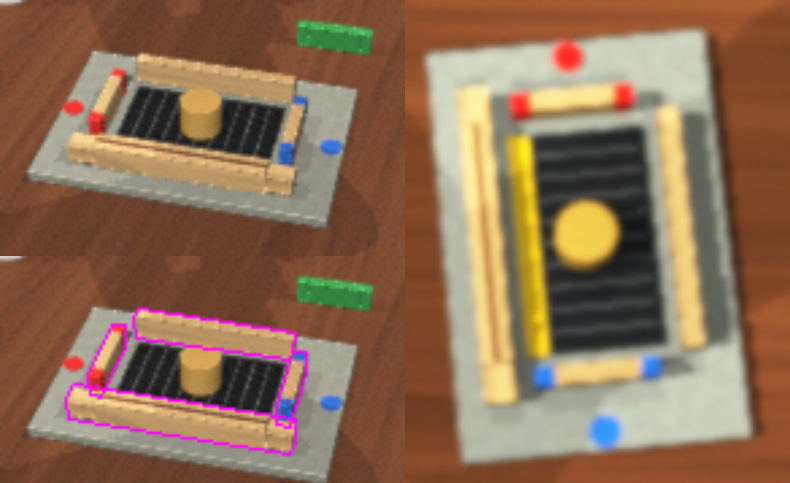

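The frame is laid out. In the side overlay all four bars sit on their target outlines, and the top view shows the weight on the sheet (crop 586,234) with clear gaps on every side. The apparent shift of the weight is parallax from its height. I hand it in.

```bash
python3 -c "
from cell import bot
print(bot.sign_off())"
```

```text
the job is handed in; nothing more can be done
None
```

I stood the weight on the middle of the sheet first, then set all four bars about 1 cm clear of their edges, left the mug alone, and handed the job in at about 33 s; no verdict was returned.

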